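# Set the levelling foot of a solar-cell stand on its bearing plate

### The arm

A 6-joint arm with a two-finger parallel gripper is mounted at the origin on the work surface. World frame = base frame: x ahead of the robot, y to its left, z up, the work surface at z = 0. Lengths are in m, angles in rad, forces in N, time in s.
With the tool pointing down it reaches from about 0.35 to 0.975 m from the base axis. Payload 4.9 kg.
Tool frame: the origin (TCP) lies on the centre line of the jaws, within the pads' length; the fingertips stand 14 mm ahead of it and the grasp point (between the pads) lies 5 mm behind it; z points along the fingers, y is the line along which they close (so a half turn about z gives the same grasp; the last joint's range is limited). The gripper opens to 85 mm and grips with 20 to 120 N. Pads are 22 mm wide; open, the fingers measure 114 mm over their backs; the gripper's body (76 mm by 85 mm) begins 54 mm behind the grasp point. The pads swing forward as they close: fully open they stand 13 mm farther back than shut.
Start: joints at [1.032, 0.053, 1.613, -0, 1.476, -0.119], TCP at [0.255, 0.571, 0.245] pointing down, gripper open.
Joint ranges: [-3.01, 3.01], [-1.01, 2.22], [0.06, 2.58], [-1.02, 4.17], [0.09, 2.62], [-3.14, 3.14]. Speed limits (rad/s): [2.57, 2.57, 3.14, 3.14, 3.14, 3.14].

### API

Orientations are given as a unit quaternion [w, x, y, z].
In Python, from plant import * gives the robot as it stands.
- The arm moves only by the tool send_rows, never from a script. Its argument "steps" is a list of rows, each an object with "translation": the shift along the tool's x, y, z in cm, a list of three; "delta_rot": the turn, a rotation vector about the tool's x, y, z in rad, a list of three; "jaw": the finger opening in cm, from 0 to 8.54. In form: [{"translation": [dx, dy, dz], "delta_rot": [rx, ry, rz], "jaw": jaw}, ...]. A call has exactly 8 rows; each row is the pose to reach, as a shift and turn from the pose commanded when the call began, along the tool's axes at that moment; what a row does not reach only later rows make up. A row lasts 1/10 s, in which the tool goes at most 50 mm and 8.59 degrees, less where a joint would pass 70% of its speed; a pose out of reach is approached as far as the arm can. A call with a gripper value outside its range is refused whole. The fingers move at their own pace and stop on an object; the grip force is fixed at half the most. Time passes only in rows, so rows that repeat a pose let the fingers close, or fill a call up. It gives the time, the measured TCP pose, the force, the opening and the grip force at its end, in the units of the state.
- state(): the state, without advancing time (a new reading comes with each control period).
- grab_frame(name): name is "scene" or "top" or "wrist"; returns a dict with "pixels" (420x560x3 uint8, blue, green, red), "range_z" (420x560 float32, m along the optical axis (not along the pixel's ray), 0 where there is no reading), "fx", "fy", "cx", "cy" (pixels), "rvec" (rotation vector, rad) and "tvec" (3), from world to camera coordinates, as OpenCV has them. Camera axes: x right, y down, z forward; pixel columns grow to the right and rows downward; lengths in m; the calibration is good to about 2 mm. The wrist camera is an equidistant fisheye: a pixel r from the principal point sees the ray r / f radians off the axis. A picture is of the moment at which its call begins.
- job_done(): hands the job in; it is judged then, once.
The state is a dict: "time": time; "joint_pos": joint angles; "joint_vel": joint speeds; "joint_efforts": joint torques, N m; "tool_pos": TCP position; "tool_rot": TCP orientation; "contact_force": force on the tool from outside, world axes, zero at the start; "ft_torque": the same for the moment, N m; "gripper_width": opening from 0.0 (shut) to 1.0 (fully open); "grasp_force": force on a finger pad.
Only numpy, scipy, OpenCV 4.12 (cv2) and the standard library are available. Lean on these libraries where they do the work, as an engineer would, in place of code of your own. Each camera call takes 0.05 s, during which the arm holds its last target. There are 200 camera calls.

### The job

Slide the loose aluminium bearing plate flat along the bench under the raised levelling foot of the cell stand, so that the foot will land in the middle of the plate's flat end, and let go of the plate. Then screw the foot down by its black knob (clockwise from above) until you feel it just touch the plate: it should bear on it lightly, with a few newtons, never be jacked hard against it. Let go of the knob and leave the carton, tape roll, screwdriver and spare foot on the bench where they are.

Things in the scene. Friction and masses are not known exactly. Their poses are not given: they have to be found in the camera images.
- foot_axis (a point): Point on the bench exactly under the vertical axis of the levelling screw, on the stand. x is level: the bearing plate slides in along +x from the stand's open front; y is level, towards the stand's frame; z is up. Beyond the foot there are 80 mm of free bench along +x.
- stand: Aluminium-profile cell stand fixed to the bench, origin and axes as foot_axis. Its frame (dark cell stack, white pins, 138 mm tall) lies at y = 60 to 210 mm, x = -33 to 183 mm. A flat arm 36 mm wide, 63 to 75 mm above the bench, reaches from it along -y to 39 mm past the screw axis and holds the screw. It carries the screw and foot too.
- knob (a point): On the screw axis at the height to grip, 18 mm above the knob's underside and 12 mm below its top; 110 mm above the bench at the start. Black round upright knob, 38 mm diameter, 30 mm tall, gripped from above at any yaw. It sinks with the screw as it is turned clockwise.
- screw_turn (a joint): Angle of the knob and screw, 0 at the start, growing as it turns clockwise seen from above, which lowers knob and foot 2 mm per rad (12.6 mm a turn). The dry thread takes about 0.04 N m to turn and stays where it is left. The foot, a dark disc of 36 mm diameter with a rubber sole, is fixed under the screw and turns with it.
- shoe: The loose bearing plate: a flat plain aluminium plate 132 x 54 x 8 mm, mass about 0.2 kg, with an upright fin. Origin on the underside at the centre of its flat bearing end; x axis level, along the plate, away from the fin: the plate runs from x = -105 mm (fin end) to x = +27 mm. z is up.
- shoe_pad (a point): Top of the plate (8 mm above the bench), centre of its flat end, marked by a thin ring, where the foot shall land. Axes as the plate. The foot starts 2.5 to 6.5 mm above this height (not measured). Once they touch, each further radian adds about 14 N of load, and rubbing on the plate raises the knob's turning moment by about 0.02 N m per newton.
- shoe_fin (a point): Centre of the plate's upright grip fin, 33 mm above the bench, 90 mm from the pad's centre along the plate's -x. The fin is 30 mm long along x, 12 mm thick along y (grip it across y) and stands 50 mm above the plate (top at 58 mm). Same axes as the plate.
- carton_center (a point): White carton, 110 x 75 x 45 mm, loose; this point is at its centre. To be left alone.
- tape_center (a point): Yellow roll of tape lying flat, 90 mm across, 22 mm high, loose. To be left alone.
- driver_grip (a point): Screwdriver lying on the bench, this point in its handle, loose. To be left alone.
- spare_foot_center (a point): Small round spare foot, 32 mm across, 16 mm high, loose. To be left alone.
Mind the look-alikes: they are no part of the job. What is shaped like the shoe but green, red or yellow is not meant.

How it is judged:
By the outcome, as a careful person would: the job done as asked, in the order asked, and still so for the second after the job is handed in, with the robot touching nothing.
It also fails if it takes over 72 s, if anything falls off the work surface, if the arm or the gripper's body presses on something with over 40 N, if the wrist force passes 120 N, or if a joint passes its speed limit or range.

## Working session

There is one attempt and no reset: what is moved stays moved. The work goes in short steps, Python scripts to look and compute and a tool call to move; the robot and the scene stay as the last step left them, time stands still between calls to the robot, and variables do not carry over. Pictures are saved under pics/ and viewed, at most 10 in all, crops included, and the job is handed in when it is done.

Besides the shell and the picture viewer there is one more tool, called after ">>>" as name(argument=value, ...), one argument or row to a line, values as JSON. send_rows: Moves the arm, as the interface text tells. Its arguments: {"type":"object","properties":{"steps":{"type":"array","items":{"type":"object","properties":{"translation":{"type":"array","items":{"type":"number"}},"delta_rot":{"type":"array","items":{"type":"number"}},"jaw":{"type":"number"}}}}},"required":["steps"]}

```bash
ls; mkdir -p pics
cat > h.py <<'E'
from plant import *
import numpy as np, cv2
def grab(n):
    f=grab_frame(n); f['R']=cv2.Rodrigues(np.array(f['rvec'],float))[0]; f['t']=np.array(f['tvec'],float).ravel(); f['n']=n; return f
def rays(f,uv):
    uv=np.atleast_2d(np.array(uv,float)); x=(uv[:,0]-f['cx'])/f['fx']; y=(uv[:,1]-f['cy'])/f['fy']
    if f['n']=='wrist':
        r=np.hypot(x,y)+1e-12; d=np.c_[x/r*np.sin(r),y/r*np.sin(r),np.cos(r)]
    else: d=np.c_[x,y,np.ones(len(x))]
    return -f['R'].T@f['t'], d@f['R']
def onz(f,uv,z):
    c,d=rays(f,uv); return c+d*((z-c[2])/d[:,2])[:,None]
def bydepth(f,uv):
    uv=np.atleast_2d(np.array(uv)).astype(int); c,d=rays(f,uv)
    zc=d@f['R'].T[:,2]; return c+d*(f['range_z'][uv[:,1],uv[:,0]]/zc)[:,None]
def cloud(f):
    h,w=f['range_z'].shape; g=np.stack(np.meshgrid(np.arange(w),np.arange(h)),-1).reshape(-1,2)
    return bydepth(f,g).reshape(h,w,3)
E
python3 - <<'E'
from h import *
s=state();print({k:np.round(v,3) for k,v in s.items()})
a=grab('scene');b=grab('top')
for f in(a,b):
    print(f['fx'],f['cx'],f['cy'],(-f['R'].T@f['t']).round(3),(f['range_z']>0).mean()); np.savez('pics/'+f['n'],**f)
    cv2.imwrite('pics/%s0.png'%f['n'],f['pixels'])
E
```

```text
pics
{'time': np.float64(0.0), 'joint_pos': array([ 1.032,  0.053,  1.614,  0.   ,  1.476, -0.119]), 'joint_vel': array([-0.   ,  0.002, -0.   , -0.   ,  0.001, -0.   ]), 'joint_efforts': array([ 0.0000e+00, -3.9370e+01, -3.7017e+01, -0.0000e+00,  7.0000e-03,
        0.0000e+00]), 'tool_pos': array([0.254, 0.57 , 0.244]), 'tool_rot': array([-0.   ,  0.208,  0.978, -0.001]), 'contact_force': array([-0.568, -0.348, -0.364]), 'ft_torque': array([ 0.041, -0.035, -0.017]), 'grasp_force': np.float64(0.0), 'gripper_width': np.float64(0.999)}
380.9633605896122 281.0667100430348 207.09447361933437 [ 1.128 -0.312  0.58 ] 0.9939158163265306
424.83181635376116 272.22795008113695 212.48734682853248 [0.427 0.063 1.237] 0.996016156462585
```

View pics/scene0.png

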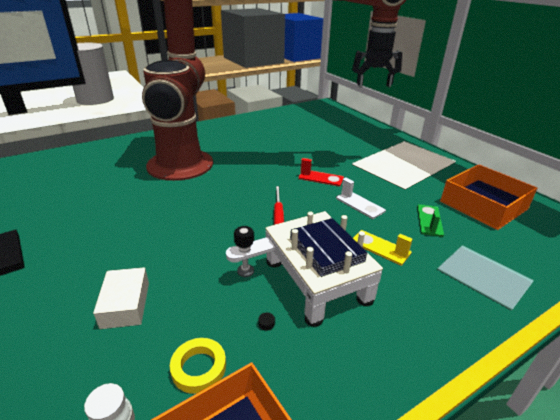

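View pics/top0.png

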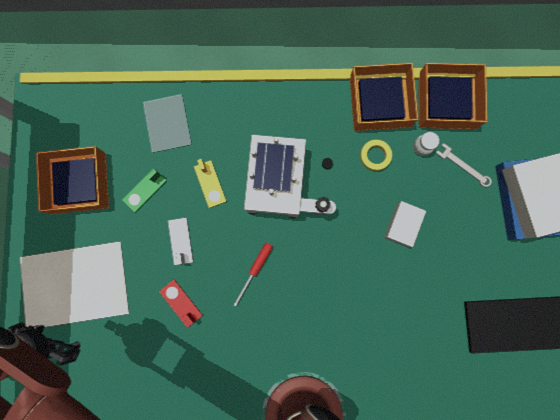

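The scene view shows the plain aluminium plate at about (360,200) and the knob at (243,237). The top view shows the plate at (180,240) with its fin at (183,257), and the knob at (323,204). Plate-shaped look-alikes in the top view are green (145,190), yellow (210,183) and red (180,303). By the description, the grey plate at (180,240) is the one. The spare foot (327,163) is a look-alike of the knob.

Run:
```python
from h import *
F={}
for n in('scene','top'):
    z=np.load(f'pics/{n}.npz',allow_pickle=True); F[n]={k:(z[k] if z[k].ndim else z[k].item()) for k in z.files}
f=F['top']; P=cloud(f); h=P[...,2]; px=f['pixels']
def box(u0,u1,v0,v1,m):
    M=np.zeros(m.shape,bool); M[v0:v1,u0:u1]=m[v0:v1,u0:u1]; return M
lo=px.min(2)
m=box(160,205,212,272,(lo>110))
print('plate px',m.sum(),'h pct',np.percentile(h[m],[5,50,95]).round(4))
c=cv2.findContours(m.astype(np.uint8),0,2)[0]; c=max(c,key=cv2.contourArea).reshape(-1,2)
q=cv2.minAreaRect(onz(f,c,.008)[:,:2].astype(np.float32)*1000); print('plate rect',q)
mf=box(160,205,212,275,h>.04); print('fin',mf.sum(),np.median(P[mf],0).round(4),P[mf].min(0).round(3),P[mf].max(0).round(3))
mk=box(300,345,185,225,h>.1); print('knob',mk.sum(),P[mk].mean(0).round(4),np.percentile(h[mk],[5,50,95]).round(4))
k=box(305,345,190,222,(px.max(2)<70)); v,u=np.nonzero(k);print('knob dark',u.mean(),v.mean(),onz(f,[[u.mean(),v.mean()]],.122),k.sum())
# frame of stand
w=box(235,318,125,222,lo>110); fr=box(235,306,125,222,h>.09)
c=cv2.findContours(fr.astype(np.uint8),0,2)[0]; c=max(c,key=cv2.contourArea).reshape(-1,2)
zz=np.median(h[fr]);print('frame',zz,cv2.minAreaRect(onz(f,c,zz)[:,:2].astype(np.float32)*1000))
# scene cross check
g=F['scene'];Q=cloud(g)
for nm,(u0,u1,v0,v1) in dict(knob=(225,262,218,256),fin=(338,358,176,200)).items():
    s=Q[v0:v1,u0:u1].reshape(-1,3); d=g['pixels'][v0:v1,u0:u1].reshape(-1,3)
    t=s[(s[:,2]>(.095 if nm=='knob' else .03))]; print(nm,t.mean(0).round(3),t.min(0).round(3),t.max(0).round(3))
o=cv2.resize(px[120:330,110:360],None,fx=3,fy=2.8,interpolation=cv2.INTER_CUBIC); cv2.imwrite('pics/crop1.png',o[:600,:750])
```

```text
plate px 845 h pct [0.0032 0.0087 0.0563]
plate rect ((484.98394775390625, 353.4937744140625), (131.64035034179688, 56.02463912963867), 9.159442901611328)
fin 68 [0.4337 0.342  0.0578] [0.421 0.063 0.041] [0.449 0.351 1.237]
knob 188 [ 0.5699 -0.0483  0.151 ] [0.1108 0.1224 0.1264]
knob dark 321.0394736842105 206.81578947368422 [[ 0.56705894 -0.04655586  0.122     ]] 152
frame 0.09788191662515988 ((661.9556274414062, 74.64200592041016), (149.10244750976562, 209.04151916503906), 84.24397277832031)
knob [ 0.594 -0.061  0.122] [ 0.559 -0.312  0.095] [ 1.128 -0.034  0.58 ]
fin [0.452 0.329 0.056] [ 0.422 -0.312  0.03 ] [1.128 0.351 0.58 ]
```

View pics/crop1.png

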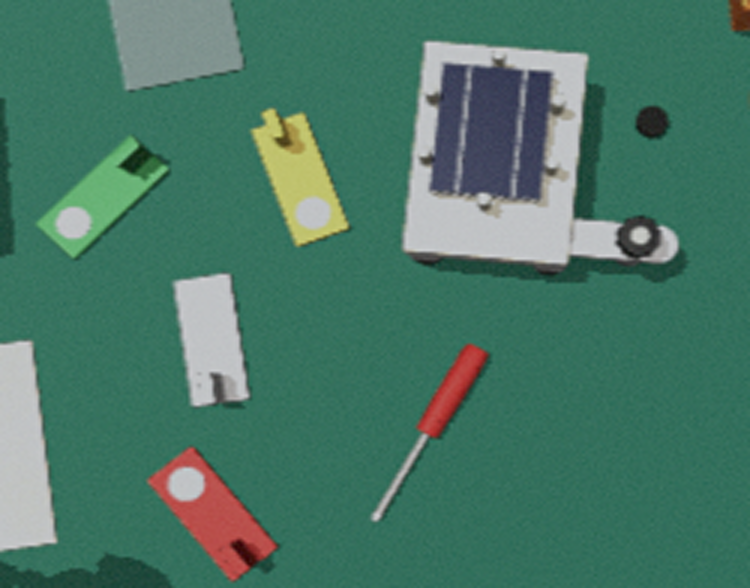

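The crop confirms it. The plain grey plate has its fin at crop (218,385), toward the robot, and is clear of the coloured copies. The driver lies between the plate and the stand, so I will carry the plate low over it, set it down in front of the stand and slide it in.

```bash
cat >> h.py <<'E'
from scipy.spatial.transform import Rotation as Rn
def rel(p,yawy,s=None):
    """shift (cm) and rotvec in tool axes to put TCP at p, tool down, tool y at world angle yawy (deg)"""
    s=s or state(); w,x,y,z=s['tool_rot']; R=Rn.from_quat([x,y,z,w]).as_matrix(); a=np.radians(yawy)
    Y=np.array([np.cos(a),np.sin(a),0]);Z=np.array([0,0,-1.]);T=np.c_[np.cross(Y,Z),Y,Z]
    print('shift',(R.T@(np.array(p)-s['tool_pos'])*100).round(2),'rot',Rn.from_matrix(R.T@T).as_rotvec().round(3))
E
python3 - <<'E'
from h import *
f=grab('wrist'); s=state(); w,x,y,z=s['tool_rot']; R=Rn.from_quat([x,y,z,w]).as_matrix()
print('cam in tool',R.T@((-f['R'].T@f['t'])-s['tool_pos']),f['fx'],f['cx'],f['cy']); print('cam z in tool',R.T@f['R'].T[:,2])
rel([.40,.34,.20],99.2)
z=np.load('pics/top.npz');g={k:(z[k] if z[k].ndim else z[k].item()) for k in z.files};print(onz(g,[[270,245],[235,305],[210,205],[327,163]],.01).round(3))
E
```

```text
cam in tool [ 0.06584441  0.000286   -0.12917944] 325.19226210127806 279.14347944492306 216.29458370818114
cam z in tool [-2.60755890e-01 -4.71181421e-04  9.65404653e-01]
shift [-22.68 -15.09   4.45] rot [-0.002 -0.001 -0.58 ]
[[ 0.471  0.091  0.01 ]
 [ 0.302  0.192  0.01 ]
 [ 0.589  0.266  0.01 ]
 [ 0.711 -0.077  0.01 ]]
```

>>> send_rows(
  steps=[
    {"translation": [-4, -3, 1], "delta_rot": [0, 0, -0.1], "jaw": 5},
    {"translation": [-9, -6, 2], "delta_rot": [0, 0, -0.22], "jaw": 5},
    {"translation": [-13, -9, 3], "delta_rot": [0, 0, -0.34], "jaw": 5},
    {"translation": [-17, -11.5, 4], "delta_rot": [0, 0, -0.46], "jaw": 5},
    {"translation": [-20, -13.5, 4.4], "delta_rot": [0, 0, -0.54], "jaw": 5},
    {"translation": [-22.7, -15.1, 4.4], "delta_rot": [0, 0, -0.58], "jaw": 5},
    {"translation": [-22.7, -15.1, 4.4], "delta_rot": [0, 0, -0.58], "jaw": 5},
    {"translation": [-22.7, -15.1, 4.4], "delta_rot": [0, 0, -0.58], "jaw": 5},
  ],
)

```text
time: 0.95
tool_pos: [0.4006, 0.34, 0.2011]
tool_rot: [-0.0, -0.079, 0.997, 0.0]
contact_force: [-0.2, -0.2, -0.3]
gripper_width: 0.586
grasp_force: 0.0
```

Run:
```python
from h import *
f=grab('wrist'); s=state(); print(s['time'],s['tool_pos'].round(4)); np.savez('pics/w1',**f)
P=cloud(f);px=f['pixels'];h=P[...,2]
near=(abs(P[...,0]-.48)<.1)&(abs(P[...,1]-.35)<.07)
m=near&(h>.045)&(h<.075); print('fin top',m.sum(),P[m].mean(0).round(4),np.median(h[m]))
print(cv2.minAreaRect((P[m][:,:2]*1000).astype(np.float32)))
m=near&(h>.004)&(h<.012)&(px.min(2)>90); print('plate',m.sum(),np.median(h[m]))
c=cv2.findContours(m.astype(np.uint8),0,2)[0];c=max(c,key=cv2.contourArea).reshape(-1,2)
print(cv2.minAreaRect((onz(f,c,.008)[:,:2]*1000).astype(np.float32)))
cv2.imwrite('pics/w1.png',px)
```

```text
1.0 [0.4002 0.3406 0.2012]
fin top 461 [0.4325 0.3443 0.058 ] 0.05871995092605636
((434.1116943359375, 344.5090026855469), (29.899728775024414, 10.870877265930176), 9.105399131774902)
plate 4825 0.008868070588163413
((484.6097106933594, 352.4510498046875), (132.3799285888672, 54.01926040649414), 9.03853702545166)
```

View pics/w1.png

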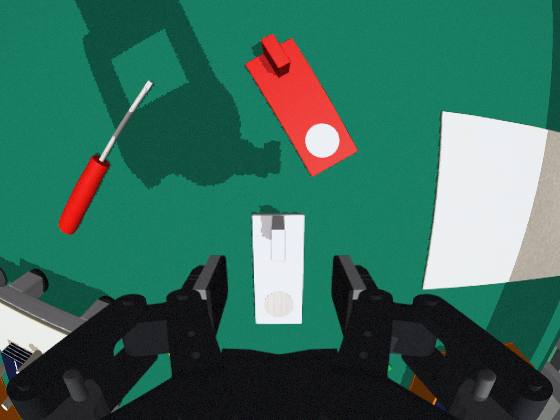

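The wrist view shows the plate at (278,270) between the jaws, fin at (278,240), with the ring at (278,303). Height, size and yaw agree with the text. Now I grip the fin.

>>> send_rows(
  steps=[
    {"translation": [-3.4, -0.1, 0], "delta_rot": [0, 0, 0], "jaw": 4.5},
    {"translation": [-3.4, -0.1, 4], "delta_rot": [0, 0, 0], "jaw": 4.5},
    {"translation": [-3.4, -0.1, 8], "delta_rot": [0, 0, 0], "jaw": 4.5},
    {"translation": [-3.4, -0.1, 12], "delta_rot": [0, 0, 0], "jaw": 4.5},
    {"translation": [-3.4, -0.1, 15], "delta_rot": [0, 0, 0], "jaw": 4.5},
    {"translation": [-3.4, -0.1, 16.8], "delta_rot": [0, 0, 0], "jaw": 4.5},
    {"translation": [-3.4, -0.1, 17.3], "delta_rot": [0, 0, 0], "jaw": 4.5},
    {"translation": [-3.4, -0.1, 17.3], "delta_rot": [0, 0, 0], "jaw": 4.5},
  ],
)

```text
time: 1.8
tool_pos: [0.4333, 0.3455, 0.0277]
tool_rot: [-0.001, -0.081, 0.997, -0.0]
contact_force: [-0.3, -0.6, -0.3]
gripper_width: 0.527
grasp_force: 0.0
```

>>> send_rows(
  steps=[
    {"translation": [0, 0, 0], "delta_rot": [0, 0, 0], "jaw": 1.5},
    {"translation": [0, 0, 0], "delta_rot": [0, 0, 0], "jaw": 0.5},
    {"translation": [0, 0, 0], "delta_rot": [0, 0, 0], "jaw": 0.5},
    {"translation": [0, 0, 0], "delta_rot": [0, 0, 0], "jaw": 0.5},
    {"translation": [0, 0, 0], "delta_rot": [0, 0, 0], "jaw": 0.5},
    {"translation": [0, 0, 0], "delta_rot": [0, 0, 0], "jaw": 0.5},
    {"translation": [0, 0, 0], "delta_rot": [0, 0, 0], "jaw": 0.5},
    {"translation": [0, 0, 0], "delta_rot": [0, 0, 0], "jaw": 0.5},
  ],
)

```text
time: 2.6
tool_pos: [0.4354, 0.3456, 0.0302]
tool_rot: [0.001, -0.08, 0.997, 0.001]
contact_force: [-1.5, 1.0, 7.1]
gripper_width: 0.128
grasp_force: 59.5
```

Run:
```python
from h import *
s=state();print({k:np.round(s[k],3) for k in('time','tool_pos','gripper_width','grasp_force','contact_force')})
p=s['tool_pos']
rel([.41,-.035,p[2]],84.2)
```

```text
{'time': np.float64(2.6), 'tool_pos': array([0.435, 0.346, 0.03 ]), 'gripper_width': np.float64(0.128), 'grasp_force': np.float64(59.471), 'contact_force': array([-1.491,  1.012,  7.083])}
shift [  8.58 -37.17  -0.08] rot [0.002 0.003 0.261]
```

>>> send_rows(
  steps=[
    {"translation": [0, 0, -1], "delta_rot": [0, 0, 0], "jaw": 0.5},
    {"translation": [0, 0, -2.5], "delta_rot": [0, 0, 0], "jaw": 0.5},
    {"translation": [0.5, 0, -4], "delta_rot": [0, 0, 0], "jaw": 0.5},
    {"translation": [1, -0.5, -5.5], "delta_rot": [0, 0, 0], "jaw": 0.5},
    {"translation": [2, -2, -6], "delta_rot": [0, 0, 0], "jaw": 0.5},
    {"translation": [3, -4, -6], "delta_rot": [0, 0, 0.02], "jaw": 0.5},
    {"translation": [4, -6.5, -6], "delta_rot": [0, 0, 0.04], "jaw": 0.5},
    {"translation": [5, -9, -6], "delta_rot": [0, 0, 0.06], "jaw": 0.5},
  ],
)

```text
time: 3.4
tool_pos: [0.3988, 0.2471, 0.0891]
tool_rot: [0.0, -0.05, 0.999, 0.0]
contact_force: [1.1, -0.5, -2.0]
gripper_width: 0.132
grasp_force: 58.4
```

Run:
```python
from h import *
s=state();print({k:np.round(s[k],3) for k in('time','tool_pos','gripper_width','grasp_force','contact_force')})
rel([.41,-.035,s['tool_pos'][2]],84.2)
```

```text
{'time': np.float64(3.4), 'tool_pos': array([0.399, 0.247, 0.089]), 'gripper_width': np.float64(0.132), 'grasp_force': np.float64(58.43), 'contact_force': array([ 1.092, -0.459, -1.951])}
shift [  1.7  -28.18  -0.  ] rot [0.    0.001 0.201]
```

>>> send_rows(
  steps=[
    {"translation": [0.3, -4, 0], "delta_rot": [0, 0, 0.03], "jaw": 0.5},
    {"translation": [0.6, -8, 0], "delta_rot": [0, 0, 0.06], "jaw": 0.5},
    {"translation": [0.9, -12, 0], "delta_rot": [0, 0, 0.09], "jaw": 0.5},
    {"translation": [1.1, -16, 0], "delta_rot": [0, 0, 0.12], "jaw": 0.5},
    {"translation": [1.3, -20, 0], "delta_rot": [0, 0, 0.15], "jaw": 0.5},
    {"translation": [1.5, -24, 0], "delta_rot": [0, 0, 0.18], "jaw": 0.5},
    {"translation": [1.7, -27, 0], "delta_rot": [0, 0, 0.2], "jaw": 0.5},
    {"translation": [1.7, -28.2, 0], "delta_rot": [0, 0, 0.2], "jaw": 0.5},
  ],
)

```text
time: 4.2
tool_pos: [0.4105, -0.0366, 0.0892]
tool_rot: [0.001, 0.052, 0.999, -0.0]
contact_force: [0.0, 1.0, -1.9]
gripper_width: 0.133
grasp_force: 58.8
```

Run:
```python
from h import *
f=grab('wrist');g=grab('top');c=grab('scene'); s=state();print({k:np.round(s[k],3) for k in('time','tool_pos','tool_rot','gripper_width','grasp_force','contact_force')})
for q in(f,g,c): np.savez('pics/b_'+q['n'],**q)
# knob in each view
for q in(f,g,c):
    P=cloud(q); h=P[...,2]; b=(abs(P[...,0]-.57)<.05)&(abs(P[...,1]+.05)<.05)
    m=b&(h>.117)&(h<.130)
    if m.sum()>10: print(q['n'],'knob top',m.sum(),P[m].mean(0).round(4),np.median(h[m]).round(4),cv2.minEnclosingCircle((P[m][:,:2]*1000).astype(np.float32)))
    m=b&(h>.066)&(h<.082);
    if m.sum()>10: print(q['n'],'arm',m.sum(),cv2.minAreaRect((P[m][:,:2]*1000).astype(np.float32)))
a=np.hstack([f['pixels'],c['pixels']]);cv2.imwrite('pics/b.png',cv2.resize(a,(800,300),interpolation=cv2.INTER_AREA))
```

```text
{'time': np.float64(4.35), 'tool_pos': array([ 0.411, -0.034,  0.089]), 'tool_rot': array([0.   , 0.05 , 0.999, 0.   ]), 'gripper_width': np.float64(0.132), 'grasp_force': np.float64(58.806), 'contact_force': array([-0.175, -0.017, -0.814])}
top knob top 164 [ 0.5748 -0.052   0.1225] 0.1228 ((574.834228515625, -52.68756103515625), 19.602155685424805)
top arm 295 ((556.1085815429688, -42.638710021972656), (90.5717544555664, 74.76152801513672), 83.5239028930664)
scene knob top 192 [ 0.5792 -0.0538  0.1204] 0.1205 ((578.431396484375, -52.263057708740234), 20.365161895751953)
scene arm 531 ((572.9985961914062, -38.42827606201172), (92.24749755859375, 74.37185668945312), 60.67015838623047)
```

View pics/b.png

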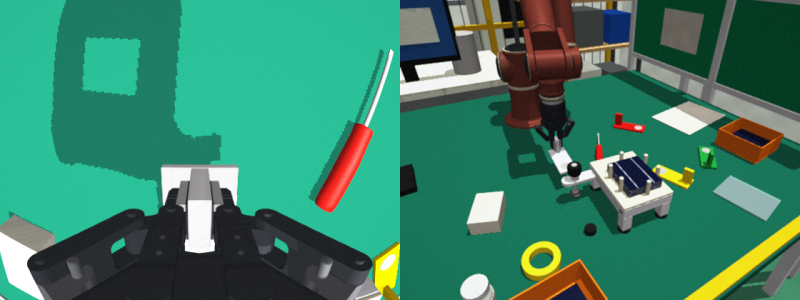

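The wrist half shows the plate level in the jaws at (200,210). The scene half shows the driver and the other objects still in place. The top and frame estimates put the knob axis at about (0.575, -0.052). Next I lower the plate to the bench.

>>> send_rows(
  steps=[
    {"translation": [0, 0, 1.5], "delta_rot": [0, 0, 0], "jaw": 0.5},
    {"translation": [0, 0, 3], "delta_rot": [0, 0, 0], "jaw": 0.5},
    {"translation": [0, 0, 4.3], "delta_rot": [0, 0, 0], "jaw": 0.5},
    {"translation": [0, 0, 5], "delta_rot": [0, 0, 0], "jaw": 0.5},
    {"translation": [0, 0, 5.4], "delta_rot": [0, 0, 0], "jaw": 0.5},
    {"translation": [0, 0, 5.6], "delta_rot": [0, 0, 0], "jaw": 0.5},
    {"translation": [0, 0, 5.8], "delta_rot": [0, 0, 0], "jaw": 0.5},
    {"translation": [0, 0, 5.9], "delta_rot": [0, 0, 0], "jaw": 0.5},
  ],
)

```text
time: 5.15
tool_pos: [0.411, -0.0343, 0.0302]
tool_rot: [0.0, 0.05, 0.999, 0.0]
contact_force: [-5.4, 1.6, 9.7]
gripper_width: 0.135
grasp_force: 60.4
```

Run:
```python
from h import *
g=grab('top');g2=grab('top'); s=state();print({k:np.round(s[k],4) for k in('time','tool_pos','tool_rot','gripper_width','contact_force')})
np.savez('pics/c_top',**g)
for q in(g,g2):
    P=cloud(q);h=P[...,2];px=q['pixels']
    b=(abs(P[...,0]-.575)<.05)&(abs(P[...,1]+.052)<.05); m=b&(h>.117)&(h<.130)
    v,u=np.nonzero(m); print('knob',onz(q,[[u.mean(),v.mean()]],.122).round(4),np.median(h[m]))
    m=(P[...,0]>.38)&(P[...,0]<.55)&(abs(P[...,1]+.045)<.05)&(h>.003)&(h<.02)&(px.min(2)>100)
    c=cv2.findContours(m.astype(np.uint8),0,2)[0];c=max(c,key=cv2.contourArea).reshape(-1,2)
    o=onz(q,c,.008)[:,:2]*1000; print('plate',np.median(h[m]),cv2.minAreaRect(o.astype(np.float32)),o.max(0),o.min(0))
f=grab('scene');P=cloud(f);h=P[...,2];
m=(P[...,0]>.38)&(P[...,0]<.56)&(abs(P[...,1]+.045)<.045)&(h>.003)&(h<.013)&(f['pixels'].min(2)>100)
o=P[m];print('scene plate h',np.median(h[m]),m.sum()); x=o[:,0]
for a,b in((.44,.46),(.46,.48),(.48,.5),(.5,.52)):
  k=(x>a)&(x<b); print(a,np.median(o[k,2]).round(4),k.sum())
p=s['tool_pos']
R=Rn.from_quat(np.r_[s['tool_rot'][1:],s['tool_rot'][0]]).as_matrix(); print('pad est',(p-R[:,0]*.09).round(4),'plate yaw',np.degrees(np.arctan2(-R[1,0],-R[0,0])))
rel([p[0],p[1],.03],84.2)
cv2.imwrite('pics/c.png',np.vstack([cv2.resize(g['pixels'][150:290,250:390],(600,300)),cv2.resize(f['pixels'][190:290,170:370],(600,300))]))
```

```text
{'time': np.float64(5.25), 'tool_pos': array([ 0.4112, -0.0344,  0.0302]), 'tool_rot': array([ 7.000e-04,  4.990e-02,  9.988e-01, -0.000e+00]), 'gripper_width': np.float64(0.133), 'contact_force': array([-1.94  ,  1.6782,  2.6493])}
knob [[ 0.5749 -0.0519  0.122 ]] 0.12251896925119765
plate 0.008712807093712804 ((494.9967041015625, -42.68672561645508), (57.541229248046875, 63.685794830322266), 80.08926391601562) [528.50986235 -12.76559364] [458.9376278  -71.03744274]
knob [[ 0.575 -0.052  0.122]] 0.12260048083518571
plate 0.008934820988802716 ((494.2814636230469, -41.776710510253906), (55.95384979248047, 65.63909912109375), 83.99595642089844) [528.50986235 -12.6014332 ] [458.9376278  -71.03744274]
scene plate h 0.0063491225574526244 444
0.44 0.0064 98
0.46 0.0063 93
0.48 0.0067 40
0.5 0.0059 15
pad est [ 0.5008 -0.0434  0.0303] plate yaw -5.716816807656485
shift [-0.    0.    0.02] rot [0.    0.001 0.001]
```

View pics/c.png

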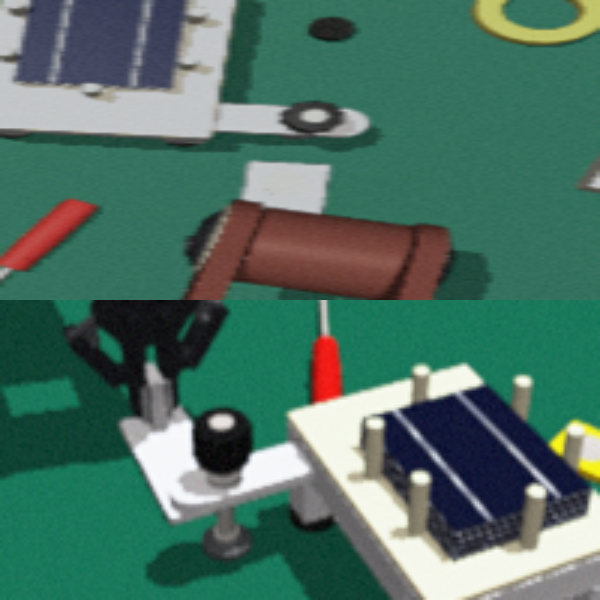

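The plate is flat on the bench, with its end at (285,185) in the top half, in line before the arm with the knob at (313,117). Now I slide it in.

>>> send_rows(
  steps=[
    {"translation": [-0.3, -0.1, -0.05], "delta_rot": [0, 0, 0], "jaw": 0.5},
    {"translation": [-0.8, -0.1, -0.05], "delta_rot": [0, 0, 0], "jaw": 0.5},
    {"translation": [-1.4, -0.1, -0.05], "delta_rot": [0, 0, 0], "jaw": 0.5},
    {"translation": [-2, -0.1, -0.05], "delta_rot": [0, 0, 0], "jaw": 0.5},
    {"translation": [-2.6, -0.1, -0.05], "delta_rot": [0, 0, 0], "jaw": 0.5},
    {"translation": [-3.2, -0.1, -0.05], "delta_rot": [0, 0, 0], "jaw": 0.5},
    {"translation": [-3.7, -0.1, -0.05], "delta_rot": [0, 0, 0], "jaw": 0.5},
    {"translation": [-4, -0.1, -0.05], "delta_rot": [0, 0, 0], "jaw": 0.5},
  ],
)

```text
time: 6.1
tool_pos: [0.451, -0.0396, 0.0302]
tool_rot: [-0.0, 0.05, 0.999, -0.0]
contact_force: [-5.1, 1.4, 7.6]
gripper_width: 0.13
grasp_force: 59.9
```

>>> send_rows(
  steps=[
    {"translation": [-0.3, 0, 0], "delta_rot": [0, 0, 0], "jaw": 0.5},
    {"translation": [-0.8, 0, 0], "delta_rot": [0, 0, 0], "jaw": 0.5},
    {"translation": [-1.4, 0, 0], "delta_rot": [0, 0, 0], "jaw": 0.5},
    {"translation": [-2, 0, 0], "delta_rot": [0, 0, 0], "jaw": 0.5},
    {"translation": [-2.6, 0, 0], "delta_rot": [0, 0, 0], "jaw": 0.5},
    {"translation": [-3.1, 0, 0], "delta_rot": [0, 0, 0], "jaw": 0.5},
    {"translation": [-3.4, 0, 0], "delta_rot": [0, 0, 0], "jaw": 0.5},
    {"translation": [-3.45, 0, 0], "delta_rot": [0, 0, 0], "jaw": 0.5},
  ],
)

```text
time: 6.9
tool_pos: [0.4853, -0.043, 0.0302]
tool_rot: [0.0, 0.05, 0.999, -0.0]
contact_force: [-5.6, 0.3, 6.9]
gripper_width: 0.125
grasp_force: 59.9
```

Run:
```python
from h import *
g=grab('top');f=grab('scene'); s=state();print({k:np.round(s[k],4) for k in('time','tool_pos','tool_rot','gripper_width','contact_force')})
p=s['tool_pos'];R=Rn.from_quat(np.r_[s['tool_rot'][1:],s['tool_rot'][0]]).as_matrix(); print('pad est',(p-R[:,0]*.09).round(4),'yaw',np.degrees(np.arctan2(-R[1,0],-R[0,0])))
np.savez('pics/d_top',**g);np.savez('pics/d_scene',**f)
P=cloud(g);h=P[...,2];m=(abs(P[...,0]-.575)<.05)&(abs(P[...,1]+.052)<.05)&(h>.117)&(h<.130);v,u=np.nonzero(m); print('knob',onz(g,[[u.mean(),v.mean()]],.122).round(4))
a=cv2.resize(f['pixels'][220:290,200:300],(800,560),interpolation=cv2.INTER_CUBIC);cv2.imwrite('pics/d.png',a)
```

```text
{'time': np.float64(7.0), 'tool_pos': array([ 0.4853, -0.043 ,  0.0302]), 'tool_rot': array([ 4.000e-04,  4.990e-02,  9.988e-01, -1.000e-04]), 'gripper_width': np.float64(0.1341), 'contact_force': array([-2.5492,  0.5971,  5.4213])}
pad est [ 0.5749 -0.0519  0.0303] yaw -5.716996022933612
knob [[ 0.5748 -0.052   0.122 ]]
```

View pics/d.png

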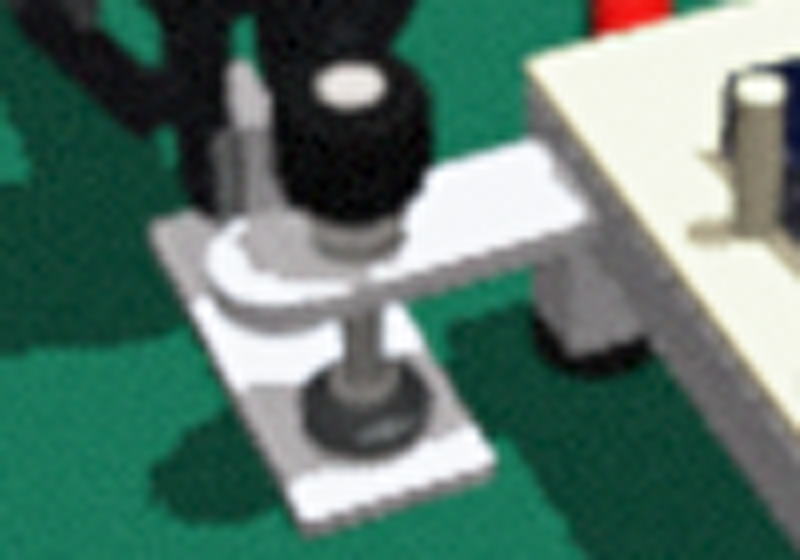

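The foot, at crop (366,410), is above the plate end, and the end's corners are near (292,497) and (492,457). A check of foot against plate in this one view:

Run:
```python
from h import *
z=np.load('pics/d_scene.npz');f={k:(z[k] if z[k].ndim else z[k].item()) for k in z.files}
q=lambda u,v:(200+u/8,220+v/8)
L,Rr=onz(f,[q(292,497),q(492,457)],.008); d=(Rr-L)/np.linalg.norm(Rr-L); n=np.array([d[1],-d[0],0])
print('edge',L.round(4),Rr.round(4),np.linalg.norm(Rr-L)); pad=(L+Rr)/2-n*.027; print('pad',pad.round(4), (pad+2*n*.027).round(4))
# foot disc bottom rim: lowest point crop v~460, side extremes u 300,432 ; screw rod axis u~367
for zz in(.0115,.0145): print(zz,onz(f,[q(366,460),q(300,415),q(432,405)],zz).round(4))
c=-f['R'].T@f['t'];print(c)
```

```text
edge [ 0.592  -0.0817  0.008 ] [ 0.6055 -0.0295  0.008 ] 0.053931177137375705
pad [ 0.5726 -0.0488  0.008 ] [ 0.6249 -0.0623  0.008 ]
0.0115 [[ 0.5929 -0.0604  0.0115]
 [ 0.5687 -0.0678  0.0115]
 [ 0.5831 -0.0355  0.0115]]
0.0145 [[ 0.5957 -0.0617  0.0145]
 [ 0.5716 -0.0691  0.0145]
 [ 0.586  -0.037   0.0145]]
[ 1.12819928 -0.31227967  0.57987814]
```

Run:
```python
from h import *
def ld(n):
    z=np.load(n);return {k:(z[k] if z[k].ndim else z[k].item()) for k in z.files}
f=ld('pics/d_scene.npz'); a=np.radians(-5.72);ux=np.array([np.cos(a),np.sin(a),0]);uy=np.array([-ux[1],ux[0],0])
G=f['pixels'].astype(np.float32)
def proj(f,X): return cv2.projectPoints(np.array(X,float),np.array(f['rvec'],float),np.array(f['tvec'],float),np.array([[f['fx'],0,f['cx']],[0,f['fy'],f['cy']],[0,0,1]]),None)[0].reshape(-1,2)
pad=np.array([.575,-.052,.008])
s=np.arange(18,36,1)
print(s)
for w in(-20,-10,0,10,20):
    p=proj(f,[pad+ux*k*1e-3+uy*w*1e-3 for k in s]).astype(np.float32)
    v=cv2.remap(G,p[:,0].reshape(1,-1),p[:,1].reshape(1,-1),cv2.INTER_LINEAR)[0]; print(w,v[:,2].astype(int))
print('across y at s=23'); w=np.arange(-36,37,3)
p=proj(f,[pad+ux*.023+uy*k*1e-3 for k in w]).astype(np.float32);print(w);print(cv2.remap(G,p[:,0].reshape(1,-1),p[:,1].reshape(1,-1),cv2.INTER_LINEAR)[0][:,2].astype(int))
# knob cap (white) centre in scene and top at z=.122
for n,(u0,u1,v0,v1) in(('scene',(232,256,222,236)),('top',(315,332,196,212))):
    q=ld(f'pics/d_{n}.npz'); m=q['pixels'][v0:v1,u0:u1].min(2)>130; v,u=np.nonzero(m); print(n,m.sum(),u.mean()+u0,v.mean()+v0,onz(q,[[u.mean()+u0,v.mean()+v0]],.1225).round(4))
# known point check: fin top in scene
P=cloud(f);m=(abs(P[...,0]-.485)<.02)&(abs(P[...,1]+.043)<.02)&(abs(P[...,2]-.058)<.004);print('fin',m.sum(),P[m].mean(0))
```

```text
[18 19 20 21 22 23 24 25 26 27 28 29 30 31 32 33 34 35]
-20 [245 245 245 245 246 246 244 239 234 216 190 162 139 122 109  97  77  57]
-10 [238 241 243 245 246 246 246 242 234 224 210 185 161 139 125 111  99  75]
0 [209 229 239 243 246 246 244 240 233 213 193 165 145 128 113  95  74  54]
10 [246 246 246 246 246 246 245 240 235 230 208 182 155 136 123 108  91  70]
20 [245 246 247 247 246 246 246 246 239 229 216 193 167 145 126 108  86  65]
across y at s=23
[-36 -33 -30 -27 -24 -21 -18 -15 -12  -9  -6  -3   0   3   6   9  12  15
  18  21  24  27  30  33  36]
[ 26  23 100 230 247 246 246 245 246 245 246 247 246 246 247 246 246 245
 246 247 231  92  21  13  14]
scene 41 241.58536585365854 230.58536585365854 [[ 0.5756 -0.0566  0.1225]]
top 77 324.16883116883116 205.54545454545453 [[ 0.5703 -0.0548  0.1225]]
fin 55 [ 0.49052009 -0.04544482  0.05729336]
```

Measured in the same view, the plate end and the foot agree to within about 2 mm. I release the fin and rise.

>>> send_rows(
  steps=[
    {"translation": [0, 0, 0], "delta_rot": [0, 0, 0], "jaw": 4},
    {"translation": [0, 0, 0], "delta_rot": [0, 0, 0], "jaw": 4},
    {"translation": [0, 0, 0], "delta_rot": [0, 0, 0], "jaw": 4},
    {"translation": [0, 0, 0], "delta_rot": [0, 0, 0], "jaw": 4},
    {"translation": [0, 0, -2], "delta_rot": [0, 0, 0], "jaw": 4},
    {"translation": [0, 0, -6], "delta_rot": [0, 0, 0], "jaw": 4},
    {"translation": [0, 0, -11], "delta_rot": [0, 0, 0], "jaw": 4},
    {"translation": [0, 0, -16], "delta_rot": [0, 0, 0], "jaw": 4},
  ],
)

```text
time: 7.8
tool_pos: [0.4838, -0.0426, 0.1908]
tool_rot: [-0.001, 0.05, 0.999, 0.0]
contact_force: [1.0, -1.1, 0.9]
gripper_width: 0.466
grasp_force: 0.0
```

Run:
```python
from h import *
f=grab('wrist'); s=state();print({k:np.round(s[k],4) for k in('time','tool_pos','joint_pos','gripper_width','contact_force','ft_torque')})
P=cloud(f);h=P[...,2]
m=(abs(P[...,0]-.575)<.04)&(abs(P[...,1]+.052)<.04)&(h>.116)&(h<.130);v,u=np.nonzero(m)
if m.sum(): print('knob top',m.sum(),P[m].mean(0).round(4),cv2.minEnclosingCircle((P[m][:,:2]*1000).astype(np.float32)))
m=(abs(P[...,0]-.485)<.04)&(abs(P[...,1]+.043)<.03)&(h>.05)&(h<.065); print('fin',m.sum(),P[m].mean(0).round(4),cv2.minAreaRect((P[m][:,:2]*1000).astype(np.float32)))
cv2.imwrite('pics/e.png',f['pixels'])
```

```text
{'time': np.float64(7.85), 'tool_pos': array([ 0.4889, -0.0437,  0.2016]), 'joint_pos': array([-0.241 , -0.2569,  1.9737,  0.    ,  1.4097, -1.7122]), 'gripper_width': np.float64(0.4707), 'contact_force': array([ 3.3159, -0.4927,  6.1515]), 'ft_torque': array([ 0.0025, -0.1375, -0.0349])}
knob top 1156 [ 0.5661 -0.0509  0.122 ] ((573.7343139648438, -51.75764465332031), 20.020532608032227)
fin 528 [ 0.4834 -0.0423  0.0585] ((484.2631530761719, -42.517921447753906), (11.75790023803711, 29.456796646118164), 84.39891052246094)
```

View pics/e.png

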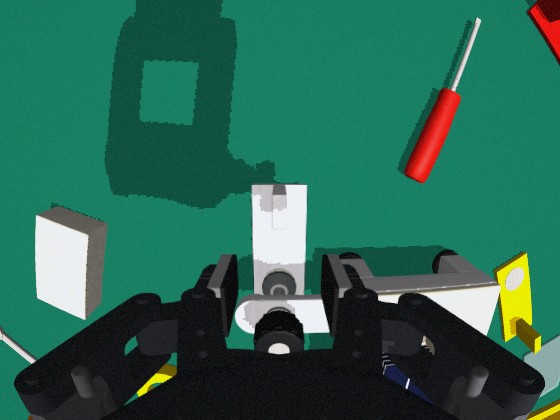

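The wrist view shows the plate under the arm (foot at (280,285), knob at (280,330)). In this one view the fin puts the pad at (573.8,-51.5) mm and the knob is at (573.7,-51.8) mm, so the plate is centred. Now I move over the knob.

>>> send_rows(
  steps=[
    {"translation": [-1.5, 0, -0.5], "delta_rot": [0, 0, 0], "jaw": 6},
    {"translation": [-4, 0, -0.5], "delta_rot": [0, 0, 0], "jaw": 6},
    {"translation": [-6.5, 0, -0.5], "delta_rot": [0, 0, 0], "jaw": 6},
    {"translation": [-8.3, 0, -0.5], "delta_rot": [0, 0, 0], "jaw": 6},
    {"translation": [-8.9, 0, -0.5], "delta_rot": [0, 0, 0], "jaw": 6},
    {"translation": [-8.9, 0, -0.5], "delta_rot": [0, 0, 0], "jaw": 6},
    {"translation": [-8.9, 0, -0.5], "delta_rot": [0, 0, 0], "jaw": 6},
    {"translation": [-8.9, 0, -0.5], "delta_rot": [0, 0, 0], "jaw": 6},
  ],
)

```text
time: 8.65
tool_pos: [0.5723, -0.0515, 0.1947]
tool_rot: [-0.0, 0.05, 0.999, 0.0]
contact_force: [0.1, -0.1, 0.3]
gripper_width: 0.698
grasp_force: 0.0
```

Run:
```python
from h import *
f=grab('wrist'); s=state();print({k:np.round(s[k],4) for k in('time','tool_pos','joint_pos','gripper_width','contact_force','ft_torque')})
P=cloud(f);h=P[...,2]
m=(abs(P[...,0]-.575)<.04)&(abs(P[...,1]+.052)<.03)&(h>.116)&(h<.130)
if m.sum(): print('knob top',m.sum(),P[m].mean(0).round(4),np.median(h[m]),cv2.minEnclosingCircle((P[m][:,:2]*1000).astype(np.float32)))
m=(abs(P[...,0]-.485)<.04)&(abs(P[...,1]+.043)<.03)&(h>.05)&(h<.065); print('fin',m.sum(),cv2.minAreaRect((P[m][:,:2]*1000).astype(np.float32)) if m.sum() else 0)
rel([.574,-.0518,.105],84.2)
```

```text
{'time': np.float64(8.7), 'tool_pos': array([ 0.5724, -0.0515,  0.1948]), 'joint_pos': array([-0.2192, -0.0299,  1.7817, -0.    ,  1.3899, -1.6902]), 'gripper_width': np.float64(0.7044), 'contact_force': array([-0.0055, -0.1611,  0.0572]), 'ft_torque': array([-0.0204, -0.0193,  0.0081])}
knob top 2595 [ 0.5738 -0.0515  0.1226] 0.12283642013891047 ((575.4089965820312, -51.66785430908203), 20.326221466064453)
fin 548 ((484.6717224121094, -42.69700241088867), (11.310137748718262, 30.636863708496094), 84.33415985107422)
shift [-0.16 -0.01  8.98] rot [-0.    -0.     0.001]
```

>>> send_rows(
  steps=[
    {"translation": [-0.2, 0, 1.5], "delta_rot": [0, 0, 0], "jaw": 6},
    {"translation": [-0.2, 0, 4], "delta_rot": [0, 0, 0], "jaw": 6},
    {"translation": [-0.2, 0, 6.5], "delta_rot": [0, 0, 0], "jaw": 6},
    {"translation": [-0.2, 0, 8], "delta_rot": [0, 0, 0], "jaw": 6},
    {"translation": [-0.2, 0, 8.8], "delta_rot": [0, 0, 0], "jaw": 6},
    {"translation": [-0.2, 0, 9], "delta_rot": [0, 0, 0], "jaw": 6},
    {"translation": [-0.2, 0, 9], "delta_rot": [0, 0, 0], "jaw": 6},
    {"translation": [-0.2, 0, 9], "delta_rot": [0, 0, 0], "jaw": 6},
  ],
)

```text
time: 9.5
tool_pos: [0.576, -0.052, 0.1062]
tool_rot: [0.001, 0.05, 0.999, -0.0]
contact_force: [-0.2, 0.6, 0.5]
gripper_width: 0.704
grasp_force: 0.0
```

>>> send_rows(
  steps=[
    {"translation": [0, 0, 0], "delta_rot": [0, 0, 0], "jaw": 3.3},
    {"translation": [0, 0, 0], "delta_rot": [0, 0, 0], "jaw": 3.3},
    {"translation": [0, 0, 0], "delta_rot": [0, 0, 0], "jaw": 3.3},
    {"translation": [0, 0, 0], "delta_rot": [0, 0, 0], "jaw": 3.3},
    {"translation": [0, 0, 0], "delta_rot": [0, 0, 0], "jaw": 3.3},
    {"translation": [0, 0, 0], "delta_rot": [0, 0, 0], "jaw": 3.3},
    {"translation": [0, 0, 0], "delta_rot": [0, 0, 0], "jaw": 3.3},
    {"translation": [0, 0, 0], "delta_rot": [0, 0, 0], "jaw": 3.3},
  ],
)

```text
time: 10.3
tool_pos: [0.5758, -0.0522, 0.1062]
tool_rot: [0.001, 0.05, 0.999, -0.0]
contact_force: [-1.6, 0.2, 5.7]
gripper_width: 0.426
grasp_force: 59.8
```

```bash
cat > r.py <<'E'
from h import *
T=[];C=[]
import sys
N=int(sys.argv[1]) if len(sys.argv)>1 else 4
for i in range(N):
    s=state();T.append(s['ft_torque']);C.append(s['contact_force'])
    if i<N-1: grab_frame('wrist')
print('t',round(s['time'],2),'pos',s['tool_pos'].round(4),'q6',s['joint_pos'][5].round(4),'w',round(s['gripper_width'],3),round(s['grasp_force'],1))
print('torque',np.round(T,3).tolist(),'F',np.mean(C,0).round(2))
E
python3 r.py
```

```text
t 10.45 pos [ 0.5757 -0.0522  0.1062] q6 -1.6898 w 0.431 59.8
torque [[-0.212, 0.278, -0.042], [-0.136, 0.307, 0.031], [-0.138, 0.263, -0.025], [-0.12, 0.314, 0.003]] F [-1.83 -0.54  5.97]
```

>>> send_rows(
  steps=[
    {"translation": [0, 0, 0.02], "delta_rot": [0, 0, 0.1], "jaw": 3.3},
    {"translation": [0, 0, 0.05], "delta_rot": [0, 0, 0.24], "jaw": 3.3},
    {"translation": [0, 0, 0.08], "delta_rot": [0, 0, 0.38], "jaw": 3.3},
    {"translation": [0, 0, 0.1], "delta_rot": [0, 0, 0.52], "jaw": 3.3},
    {"translation": [0, 0, 0.13], "delta_rot": [0, 0, 0.66], "jaw": 3.3},
    {"translation": [0, 0, 0.16], "delta_rot": [0, 0, 0.8], "jaw": 3.3},
    {"translation": [0, 0, 0.18], "delta_rot": [0, 0, 0.9], "jaw": 3.3},
    {"translation": [0, 0, 0.2], "delta_rot": [0, 0, 1.0], "jaw": 3.3},
  ],
)

```text
time: 11.25
tool_pos: [0.5756, -0.0524, 0.1042]
tool_rot: [0.001, 0.524, 0.852, -0.0]
contact_force: [-1.8, -1.8, 6.4]
gripper_width: 0.43
grasp_force: 60.0
```

```bash
python3 r.py 8
```

```text
t 11.6 pos [ 0.5756 -0.0525  0.1042] q6 -0.6896 w 0.429 60.0
torque [[-0.334, 0.54, 0.033], [-0.338, 0.513, -0.058], [-0.325, 0.464, -0.058], [-0.324, 0.484, -0.075], [-0.331, 0.537, -0.013], [-0.332, 0.534, -0.049], [-0.339, 0.46, -0.0], [-0.371, 0.494, -0.018]] F [-1.87 -1.44  6.19]
```

>>> send_rows(
  steps=[
    {"translation": [0, 0, 0.01], "delta_rot": [0, 0, 0.05], "jaw": 3.3},
    {"translation": [0, 0, 0.02], "delta_rot": [0, 0, 0.1], "jaw": 3.3},
    {"translation": [0, 0, 0.03], "delta_rot": [0, 0, 0.15], "jaw": 3.3},
    {"translation": [0, 0, 0.04], "delta_rot": [0, 0, 0.2], "jaw": 3.3},
    {"translation": [0, 0, 0.05], "delta_rot": [0, 0, 0.24], "jaw": 3.3},
    {"translation": [0, 0, 0.06], "delta_rot": [0, 0, 0.28], "jaw": 3.3},
    {"translation": [0, 0, 0.06], "delta_rot": [0, 0, 0.3], "jaw": 3.3},
    {"translation": [0, 0, 0.06], "delta_rot": [0, 0, 0.3], "jaw": 3.3},
  ],
)

```text
time: 12.4
tool_pos: [0.5755, -0.0525, 0.1036]
tool_rot: [0.001, 0.644, 0.765, -0.0]
contact_force: [-2.1, -1.2, 6.4]
gripper_width: 0.427
grasp_force: 60.0
```

```bash
sed -i "s/^print('torque.*/print('Tz',np.mean(T,0).round(3),'+-',(np.std(T,0)[2]\/N**.5).round(3),'F',np.mean(C,0).round(2))/" r.py; python3 r.py 8
```

```text
t 12.75 pos [ 0.5755 -0.0525  0.1036] q6 -0.3896 w 0.423 60.0
Tz [-0.325  0.583 -0.077] +- 0.015 F [-2.27 -1.67  6.46]
```

>>> send_rows(
  steps=[
    {"translation": [0, 0, 0.01], "delta_rot": [0, 0, 0.03], "jaw": 3.3},
    {"translation": [0, 0, 0.01], "delta_rot": [0, 0, 0.06], "jaw": 3.3},
    {"translation": [0, 0, 0.02], "delta_rot": [0, 0, 0.09], "jaw": 3.3},
    {"translation": [0, 0, 0.02], "delta_rot": [0, 0, 0.12], "jaw": 3.3},
    {"translation": [0, 0, 0.03], "delta_rot": [0, 0, 0.15], "jaw": 3.3},
    {"translation": [0, 0, 0.04], "delta_rot": [0, 0, 0.18], "jaw": 3.3},
    {"translation": [0, 0, 0.04], "delta_rot": [0, 0, 0.2], "jaw": 3.3},
    {"translation": [0, 0, 0.04], "delta_rot": [0, 0, 0.2], "jaw": 3.3},
  ],
)

```text
time: 13.55
tool_pos: [0.5754, -0.0525, 0.1032]
tool_rot: [0.001, 0.717, 0.697, -0.0]
contact_force: [-2.6, -1.6, 5.8]
gripper_width: 0.423
grasp_force: 60.0
```

```bash
python3 r.py 8
```

```text
t 13.9 pos [ 0.5754 -0.0525  0.1032] q6 -0.1897 w 0.43 60.0
Tz [-0.281  0.63  -0.055] +- 0.01 F [-2.54 -1.81  6.55]
```

>>> send_rows(
  steps=[
    {"translation": [0, 0, 0.01], "delta_rot": [0, 0, 0.03], "jaw": 3.3},
    {"translation": [0, 0, 0.01], "delta_rot": [0, 0, 0.06], "jaw": 3.3},
    {"translation": [0, 0, 0.02], "delta_rot": [0, 0, 0.09], "jaw": 3.3},
    {"translation": [0, 0, 0.02], "delta_rot": [0, 0, 0.12], "jaw": 3.3},
    {"translation": [0, 0, 0.03], "delta_rot": [0, 0, 0.15], "jaw": 3.3},
    {"translation": [0, 0, 0.04], "delta_rot": [0, 0, 0.18], "jaw": 3.3},
    {"translation": [0, 0, 0.04], "delta_rot": [0, 0, 0.2], "jaw": 3.3},
    {"translation": [0, 0, 0.04], "delta_rot": [0, 0, 0.2], "jaw": 3.3},
  ],
)

```text
time: 14.7
tool_pos: [0.5754, -0.0525, 0.1028]
tool_rot: [0.001, 0.783, 0.622, -0.0]
contact_force: [-2.6, -1.4, 6.6]
gripper_width: 0.428
grasp_force: 60.0
```

```bash
python3 r.py 8
```

```text
t 15.05 pos [ 0.5754 -0.0525  0.1028] q6 0.0104 w 0.427 60.0
Tz [-0.23   0.679 -0.056] +- 0.011 F [-2.74 -1.71  6.64]
```

>>> send_rows(
  steps=[
    {"translation": [0, 0, 0.01], "delta_rot": [0, 0, 0.03], "jaw": 3.3},
    {"translation": [0, 0, 0.01], "delta_rot": [0, 0, 0.06], "jaw": 3.3},
    {"translation": [0, 0, 0.02], "delta_rot": [0, 0, 0.09], "jaw": 3.3},
    {"translation": [0, 0, 0.02], "delta_rot": [0, 0, 0.12], "jaw": 3.3},
    {"translation": [0, 0, 0.03], "delta_rot": [0, 0, 0.15], "jaw": 3.3},
    {"translation": [0, 0, 0.04], "delta_rot": [0, 0, 0.18], "jaw": 3.3},
    {"translation": [0, 0, 0.04], "delta_rot": [0, 0, 0.2], "jaw": 3.3},
    {"translation": [0, 0, 0.04], "delta_rot": [0, 0, 0.2], "jaw": 3.3},
  ],
)

```text
time: 15.85
tool_pos: [0.5753, -0.0524, 0.1024]
tool_rot: [0.0, 0.842, 0.54, -0.0]
contact_force: [-3.8, -1.6, 7.2]
gripper_width: 0.427
grasp_force: 60.1
```

```bash
python3 r.py 8
```

```text
t 16.2 pos [ 0.5753 -0.0524  0.1024] q6 0.2104 w 0.43 60.1
Tz [-0.206  0.703 -0.065] +- 0.01 F [-2.69 -1.66  6.84]
```

>>> send_rows(
  steps=[
    {"translation": [0, 0, 0.01], "delta_rot": [0, 0, 0.03], "jaw": 3.3},
    {"translation": [0, 0, 0.01], "delta_rot": [0, 0, 0.06], "jaw": 3.3},
    {"translation": [0, 0, 0.02], "delta_rot": [0, 0, 0.09], "jaw": 3.3},
    {"translation": [0, 0, 0.02], "delta_rot": [0, 0, 0.12], "jaw": 3.3},
    {"translation": [0, 0, 0.03], "delta_rot": [0, 0, 0.15], "jaw": 3.3},
    {"translation": [0, 0, 0.04], "delta_rot": [0, 0, 0.18], "jaw": 3.3},
    {"translation": [0, 0, 0.04], "delta_rot": [0, 0, 0.2], "jaw": 3.3},
    {"translation": [0, 0, 0.04], "delta_rot": [0, 0, 0.2], "jaw": 3.3},
  ],
)

```text
time: 17.0
tool_pos: [0.5752, -0.0524, 0.102]
tool_rot: [0.0, 0.891, 0.453, -0.0]
contact_force: [-4.3, -1.8, 7.0]
gripper_width: 0.428
grasp_force: 60.1
```

```bash
python3 r.py 8
```

```text
t 17.35 pos [ 0.5753 -0.0524  0.102 ] q6 0.4104 w 0.428 60.1
Tz [-0.165  0.721 -0.056] +- 0.009 F [-3.28 -1.87  7.22]
```

>>> send_rows(
  steps=[
    {"translation": [0, 0, 0.01], "delta_rot": [0, 0, 0.03], "jaw": 3.3},
    {"translation": [0, 0, 0.01], "delta_rot": [0, 0, 0.06], "jaw": 3.3},
    {"translation": [0, 0, 0.02], "delta_rot": [0, 0, 0.09], "jaw": 3.3},
    {"translation": [0, 0, 0.02], "delta_rot": [0, 0, 0.12], "jaw": 3.3},
    {"translation": [0, 0, 0.03], "delta_rot": [0, 0, 0.15], "jaw": 3.3},
    {"translation": [0, 0, 0.04], "delta_rot": [0, 0, 0.18], "jaw": 3.3},
    {"translation": [0, 0, 0.04], "delta_rot": [0, 0, 0.2], "jaw": 3.3},
    {"translation": [0, 0, 0.04], "delta_rot": [0, 0, 0.2], "jaw": 3.3},
  ],
)

```text
time: 18.15
tool_pos: [0.5752, -0.0523, 0.1015]
tool_rot: [0.0, 0.932, 0.362, -0.0]
contact_force: [-4.1, -0.6, 7.3]
gripper_width: 0.427
grasp_force: 60.1
```

```bash
python3 r.py 8
```

```text
t 18.5 pos [ 0.5752 -0.0523  0.1016] q6 0.6104 w 0.43 60.1
Tz [-0.132  0.742 -0.054] +- 0.01 F [-3.67 -1.35  7.3 ]
```

>>> send_rows(
  steps=[
    {"translation": [0, 0, 0.01], "delta_rot": [0, 0, 0.03], "jaw": 3.3},
    {"translation": [0, 0, 0.01], "delta_rot": [0, 0, 0.06], "jaw": 3.3},
    {"translation": [0, 0, 0.02], "delta_rot": [0, 0, 0.09], "jaw": 3.3},
    {"translation": [0, 0, 0.02], "delta_rot": [0, 0, 0.12], "jaw": 3.3},
    {"translation": [0, 0, 0.03], "delta_rot": [0, 0, 0.15], "jaw": 3.3},
    {"translation": [0, 0, 0.04], "delta_rot": [0, 0, 0.18], "jaw": 3.3},
    {"translation": [0, 0, 0.04], "delta_rot": [0, 0, 0.2], "jaw": 3.3},
    {"translation": [0, 0, 0.04], "delta_rot": [0, 0, 0.2], "jaw": 3.3},
  ],
)

```text
time: 19.3
tool_pos: [0.5751, -0.0523, 0.1012]
tool_rot: [0.0, 0.964, 0.267, -0.0]
contact_force: [-3.3, -2.2, 7.8]
gripper_width: 0.423
grasp_force: 60.1
```

```bash
python3 r.py 8
```

```text
t 19.65 pos [ 0.5752 -0.0523  0.1012] q6 0.8104 w 0.427 60.1
Tz [-0.101  0.72  -0.069] +- 0.005 F [-3.56 -1.72  7.32]
```

>>> send_rows(
  steps=[
    {"translation": [0, 0, 0.01], "delta_rot": [0, 0, 0.03], "jaw": 3.3},
    {"translation": [0, 0, 0.01], "delta_rot": [0, 0, 0.06], "jaw": 3.3},
    {"translation": [0, 0, 0.02], "delta_rot": [0, 0, 0.09], "jaw": 3.3},
    {"translation": [0, 0, 0.02], "delta_rot": [0, 0, 0.11], "jaw": 3.3},
    {"translation": [0, 0, 0.03], "delta_rot": [0, 0, 0.13], "jaw": 3.3},
    {"translation": [0, 0, 0.03], "delta_rot": [0, 0, 0.15], "jaw": 3.3},
    {"translation": [0, 0, 0.03], "delta_rot": [0, 0, 0.15], "jaw": 3.3},
    {"translation": [0, 0, 0.03], "delta_rot": [0, 0, 0.15], "jaw": 3.3},
  ],
)

```text
time: 20.45
tool_pos: [0.5751, -0.0522, 0.1008]
tool_rot: [0.0, 0.981, 0.195, -0.0]
contact_force: [-3.5, -2.1, 7.3]
gripper_width: 0.425
grasp_force: 60.1
```

```bash
python3 r.py 10
```

```text
t 20.9 pos [ 0.5752 -0.0522  0.1008] q6 0.9604 w 0.428 60.1
Tz [-0.067  0.731 -0.06 ] +- 0.011 F [-4.08 -1.17  7.2 ]
```

>>> send_rows(
  steps=[
    {"translation": [0, 0, 0.01], "delta_rot": [0, 0, 0.03], "jaw": 3.3},
    {"translation": [0, 0, 0.01], "delta_rot": [0, 0, 0.06], "jaw": 3.3},
    {"translation": [0, 0, 0.02], "delta_rot": [0, 0, 0.09], "jaw": 3.3},
    {"translation": [0, 0, 0.02], "delta_rot": [0, 0, 0.12], "jaw": 3.3},
    {"translation": [0, 0, 0.03], "delta_rot": [0, 0, 0.15], "jaw": 3.3},
    {"translation": [0, 0, 0.04], "delta_rot": [0, 0, 0.18], "jaw": 3.3},
    {"translation": [0, 0, 0.04], "delta_rot": [0, 0, 0.2], "jaw": 3.3},
    {"translation": [0, 0, 0.04], "delta_rot": [0, 0, 0.2], "jaw": 3.3},
  ],
)

```text
time: 21.7
tool_pos: [0.5751, -0.0522, 0.1005]
tool_rot: [0.0, 0.995, 0.095, -0.0]
contact_force: [-3.6, -0.9, 7.9]
gripper_width: 0.427
grasp_force: 60.1
```

```bash
python3 r.py 8
```

```text
t 22.05 pos [ 0.5751 -0.0522  0.1005] q6 1.1604 w 0.429 60.1
Tz [-0.048  0.714 -0.064] +- 0.01 F [-4.15 -1.18  7.76]
```

>>> send_rows(
  steps=[
    {"translation": [0, 0, 0.01], "delta_rot": [0, 0, 0.03], "jaw": 3.3},
    {"translation": [0, 0, 0.01], "delta_rot": [0, 0, 0.06], "jaw": 3.3},
    {"translation": [0, 0, 0.02], "delta_rot": [0, 0, 0.09], "jaw": 3.3},
    {"translation": [0, 0, 0.02], "delta_rot": [0, 0, 0.12], "jaw": 3.3},
    {"translation": [0, 0, 0.03], "delta_rot": [0, 0, 0.15], "jaw": 3.3},
    {"translation": [0, 0, 0.04], "delta_rot": [0, 0, 0.18], "jaw": 3.3},
    {"translation": [0, 0, 0.04], "delta_rot": [0, 0, 0.2], "jaw": 3.3},
    {"translation": [0, 0, 0.04], "delta_rot": [0, 0, 0.2], "jaw": 3.3},
  ],
)

```text
time: 22.85
tool_pos: [0.5751, -0.0521, 0.1001]
tool_rot: [0.0, 1.0, -0.004, -0.0]
contact_force: [-4.5, -0.8, 7.7]
gripper_width: 0.425
grasp_force: 60.1
```

```bash
python3 r.py 8
python3 - <<'E'
from h import *
f=grab('scene');cv2.imwrite('pics/g.png',cv2.resize(f['pixels'][220:290,200:300],(800,560),interpolation=cv2.INTER_CUBIC))
E
```

```text
t 23.2 pos [ 0.5751 -0.0521  0.1001] q6 1.3603 w 0.425 60.1
Tz [-0.02   0.711 -0.046] +- 0.005 F [-4.34 -0.8   7.78]
```

View pics/g.png

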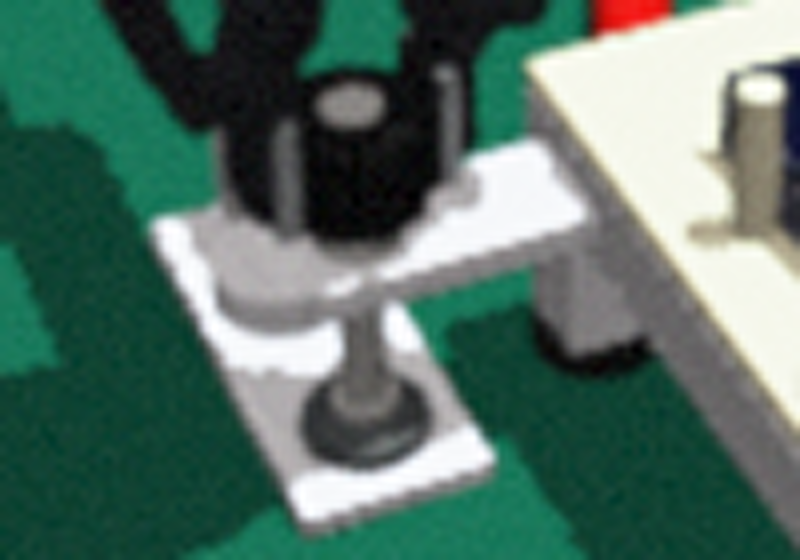

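The scene crop shows the knob cap lowered from row 85 to 103, which fits 6 mm. The foot, at (366,425), is almost on the plate, and there is no rise in torque yet.

>>> send_rows(
  steps=[
    {"translation": [0, 0, 0.01], "delta_rot": [0, 0, 0.03], "jaw": 3.3},
    {"translation": [0, 0, 0.01], "delta_rot": [0, 0, 0.06], "jaw": 3.3},
    {"translation": [0, 0, 0.02], "delta_rot": [0, 0, 0.09], "jaw": 3.3},
    {"translation": [0, 0, 0.02], "delta_rot": [0, 0, 0.11], "jaw": 3.3},
    {"translation": [0, 0, 0.03], "delta_rot": [0, 0, 0.13], "jaw": 3.3},
    {"translation": [0, 0, 0.03], "delta_rot": [0, 0, 0.15], "jaw": 3.3},
    {"translation": [0, 0, 0.03], "delta_rot": [0, 0, 0.15], "jaw": 3.3},
    {"translation": [0, 0, 0.03], "delta_rot": [0, 0, 0.15], "jaw": 3.3},
  ],
)

```text
time: 24.05
tool_pos: [0.5751, -0.0521, 0.0998]
tool_rot: [0.0, 0.997, -0.079, -0.0]
contact_force: [-3.9, -1.3, 8.0]
gripper_width: 0.429
grasp_force: 60.1
```

```bash
python3 r.py 10
```

```text
t 24.5 pos [ 0.5752 -0.0521  0.0998] q6 1.5103 w 0.427 60.1
Tz [-0.001  0.703 -0.016] +- 0.007 F [-4.11 -0.76  7.73]
```

>>> send_rows(
  steps=[
    {"translation": [0, 0, 0], "delta_rot": [0, 0, 0.02], "jaw": 3.3},
    {"translation": [0, 0, 0.01], "delta_rot": [0, 0, 0.04], "jaw": 3.3},
    {"translation": [0, 0, 0.01], "delta_rot": [0, 0, 0.06], "jaw": 3.3},
    {"translation": [0, 0, 0.02], "delta_rot": [0, 0, 0.08], "jaw": 3.3},
    {"translation": [0, 0, 0.02], "delta_rot": [0, 0, 0.1], "jaw": 3.3},
    {"translation": [0, 0, 0.02], "delta_rot": [0, 0, 0.11], "jaw": 3.3},
    {"translation": [0, 0, 0.02], "delta_rot": [0, 0, 0.12], "jaw": 3.3},
    {"translation": [0, 0, 0.02], "delta_rot": [0, 0, 0.12], "jaw": 3.3},
  ],
)

```text
time: 25.3
tool_pos: [0.5752, -0.052, 0.0996]
tool_rot: [0.0, 0.99, -0.139, -0.0]
contact_force: [-3.9, 0.2, 7.7]
gripper_width: 0.431
grasp_force: 60.1
```

```bash
python3 r.py 10
```

```text
t 25.75 pos [ 0.5752 -0.052   0.0996] q6 1.6302 w 0.429 60.1
Tz [0.011 0.694 0.019] +- 0.007 F [-4.03 -0.53  8.05]
```

The reading is in world axes, so the thread's reaction comes out positive. The baseline is −0.060 and it now reads +0.019, rising 0.28 N m/rad since about 3.04 rad. That puts the excess at 0.08 N m, or about 4 N, which is the light touch wanted. I release the knob and lift off.

>>> send_rows(
  steps=[
    {"translation": [0, 0, 0], "delta_rot": [0, 0, 0], "jaw": 5.5},
    {"translation": [0, 0, 0], "delta_rot": [0, 0, 0], "jaw": 5.5},
    {"translation": [0, 0, 0], "delta_rot": [0, 0, 0], "jaw": 5.5},
    {"translation": [0, 0, 0], "delta_rot": [0, 0, 0], "jaw": 5.5},
    {"translation": [0, 0, 0], "delta_rot": [0, 0, 0], "jaw": 5.5},
    {"translation": [0, 0, -1], "delta_rot": [0, 0, 0], "jaw": 5.5},
    {"translation": [0, 0, -3], "delta_rot": [0, 0, 0], "jaw": 5.5},
    {"translation": [0, 0, -6], "delta_rot": [0, 0, 0], "jaw": 5.5},
  ],
)

```text
time: 26.55
tool_pos: [0.5738, -0.0516, 0.1575]
tool_rot: [-0.0, 0.99, -0.139, -0.002]
contact_force: [0.5, -0.5, -0.8]
gripper_width: 0.64
grasp_force: 0.0
```

>>> send_rows(
  steps=[
    {"translation": [0, 0, -4], "delta_rot": [0, 0, 0], "jaw": 5.5},
    {"translation": [0, 0, -7], "delta_rot": [0, 0, 0], "jaw": 5.5},
    {"translation": [0, 0, -9], "delta_rot": [0, 0, 0], "jaw": 5.5},
    {"translation": [0, 0, -10], "delta_rot": [0, 0, 0], "jaw": 5.5},
    {"translation": [0, 0, -10], "delta_rot": [0, 0, 0], "jaw": 5.5},
    {"translation": [0, 0, -10], "delta_rot": [0, 0, 0], "jaw": 5.5},
    {"translation": [0, 0, -10], "delta_rot": [0, 0, 0], "jaw": 5.5},
    {"translation": [0, 0, -10], "delta_rot": [0, 0, 0], "jaw": 5.5},
  ],
)

```text
time: 27.35
tool_pos: [0.5744, -0.0517, 0.2564]
tool_rot: [-0.0, 0.99, -0.139, -0.001]
contact_force: [0.4, 0.1, 0.9]
gripper_width: 0.646
grasp_force: 0.0
```

```bash
python3 r.py 6
python3 - <<'E'
from h import *
f=grab('scene');cv2.imwrite('pics/i.png',cv2.resize(f['pixels'][220:290,200:300],(800,560),interpolation=cv2.INTER_CUBIC))
P=cloud(f);h=P[...,2];m=(abs(P[...,0]-.575)<.03)&(abs(P[...,1]+.052)<.03)&(h>.105)&(h<.13);print('knob top',np.percentile(h[m],[50,90]))
m=(abs(P[...,0]-.485)<.03)&(abs(P[...,1]+.043)<.03)&(h>.05)&(h<.063);print('fin',P[m].mean(0))
E
```

```text
t 27.6 pos [ 0.575  -0.0518  0.2578] q6 1.6302 w 0.641 0.0
Tz [-0.004  0.008 -0.011] +- 0.006 F [0.03 0.07 0.48]
knob top [0.11360627 0.11481179]
fin [ 0.48787831 -0.04463851  0.05573827]
```

View pics/i.png

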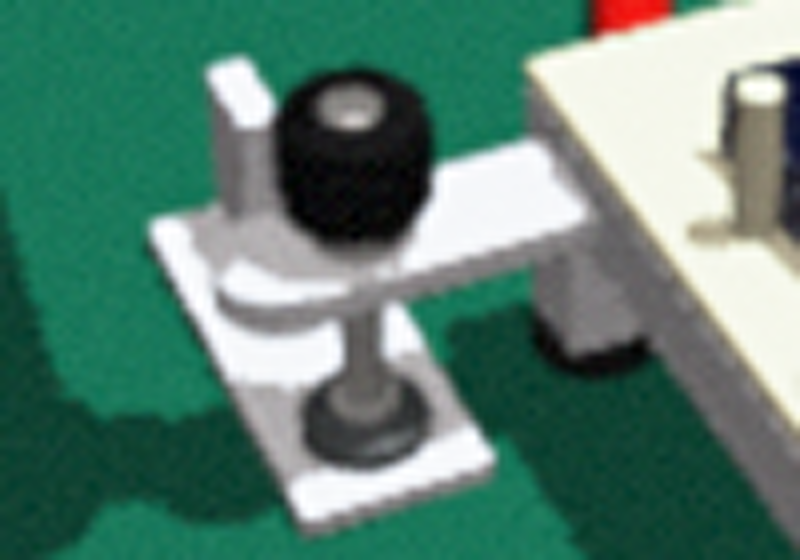

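The crop shows the foot at (366,430) resting on the middle of the plate's end, with the knob free and its top about 6.5 mm lower. I'm handing in the job.

```bash
python3 -c "
from plant import *
print(job_done())"
```

```text
the job is handed in; nothing more can be done
None
```

The job is handed in at about 27.6 s: the plate is under the foot, centred to about 2 mm, and the foot bears on it with roughly 4 N (estimated from the knob torque); I carried the plate low over the screwdriver before sliding it in, let go of plate and knob, and left the other objects alone.

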